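# Put the double lid on the firing pot and take off its outer cover

### The arm

A 7-joint arm with a two-finger parallel gripper is mounted at the origin on the work surface. World frame = base frame: x ahead of the robot, y to its left, z up, the work surface at z = 0. Lengths are in m, angles in rad, forces in N, time in s.
With the tool pointing down it reaches from about 0.4 to 0.875 m from the base axis. Payload 19.3 kg.
Tool frame: the origin (TCP) lies at the very end of the fingers, on their centre line; the grasp point (between the pads) lies 19 mm behind it; z points along the fingers, y is the line along which they close (so a half turn about z gives the same grasp; the last joint's range is limited). The gripper opens to 85 mm and grips with 20 to 120 N. Pads are 22 mm wide; open, the fingers measure 114 mm over their backs; the gripper's body (76 mm by 85 mm) begins 54 mm behind the grasp point. The pads swing forward as they close: fully open they stand 13 mm farther back than shut.
Start: joints at [1.219, 0.521, -0.036, 1.599, 0.021, 1.021, -0.113], TCP at [0.174, -0.6, 0.231] pointing down, gripper open.
Joint ranges: [-2.91, 2.91], [-0.3, 2.13], [-1.5, 1.42], [0.17, 2.43], [-1.26, 4.41], [0.16, 1.93], [-2.52, 2.52]. Speed limits (rad/s): [1.89, 1.89, 2.39, 2.39, 3.01, 3.01, 3.01].

### API

Orientations are given as [roll, pitch, yaw] about the fixed x, y, z axes, in that order (R = Rz(yaw) Ry(pitch) Rx(roll)).
In Python, from workcell import bot gives the robot as it stands.
- The arm moves only by the tool servo_tool, never from a script. Its argument "plan" is a list of rows, each a list of 7 numbers: the finger opening in cm, from 0 to 8.54, then the shift along the tool's x, y, z in cm, then the turn, a rotation vector about the tool's x, y, z in degrees. In form: [[fingers, x, y, z, wx, wy, wz], ...]. A call has 1 to 10 rows; each row is the pose to reach, as a shift and turn from the pose commanded when the call began, along the tool's axes at that moment; what a row does not reach only later rows make up. A row lasts 1/10 s, in which the tool goes at most 50 mm and 8.59 degrees, less where a joint would pass 70% of its speed; a pose out of reach is approached as far as the arm can. A call with a gripper value outside its range is refused whole. The fingers move at their own pace and stop on an object; "force" is the grip in N (left out, the last holds). Time passes only in rows, so rows that repeat a pose let the fingers close. It gives the time, the measured TCP pose, the force, the opening and the grip force at its end, in the units of the state.
- bot.observe(): the state, without advancing time (a new reading comes with each control period).
- bot.grab_frame(name): name is "side" or "top" or "wrist"; returns a dict with "frame" (480x640x3 uint8, blue, green, red), "mtx" (3x3 intrinsics, pixels), "R" (3x3) and "t" (3): a world point X has camera coordinates R X + t; the wrist camera has in their place "T_tool_cam" (4x4, takes a point from camera to tool coordinates, whose origin is the TCP and whose axes are the flange's). Camera axes: x right, y down, z forward; pixel columns grow to the right and rows downward; lengths in m; the calibration is good to about 2 mm. A picture is of the moment at which its call begins: read the wrist's pose just before it. There is no depth.
- bot.job_done(): hands the job in; it is judged then, once.
The state is a dict: "clock": time; "qpos": joint angles; "qd": joint speeds; "joint_efforts": joint torques, N m; "position": TCP position; "tool_rot": TCP orientation; "force": force on the tool from outside, world axes, zero at the start; "moment": the same for the moment, N m; "grip_width": finger opening in m; "finger_force": force on a finger pad.
Only numpy, scipy, OpenCV 4.12 (cv2) and the standard library are available. Lean on these libraries where they do the work, as an engineer would, in place of code of your own. Each camera call takes 0.05 s, during which the arm holds its last target. There are 200 camera calls.

### The job

The pot's double lid (an inner lid with an outer cover sitting loosely on it) hangs by its knob in the slotted rack. To ready the pot for its first firing under the inner lid only, take the double lid by the knob, slide it out of the open end of the slot, lower the two lids together onto the pot and keep hold of the knob until they are seated; then let go of the knob and lift the outer cover alone, straight up by its collar, leaving the inner lid seated on the pot. Finish while holding the cover level over the pot, its lower edge above the top of the knob, and do not shift the pot or the other things on the bench.

Things in the scene. Friction and masses are not known exactly. Their poses are not given: they have to be found in the camera images.
- rack: (Sizes in mm.) Fixed steel lid rack; origin on the bench under the slot. Level fork plate 46 wide, 5 thick, top 180 above the bench, from x=+95 to x=-35. Slot 14 wide along its x axis, closed at x=+12, open at x=-35: lids slide out along its -x. Post 20 x 24 at x=+85 ends under the plate; nothing stands above the plate. Foot 160 x 120 x 8.
- knob (a point): (Sizes in mm.) Centre of the inner lid's knob: steel cylinder 22 diameter, 20 high, on a neck 10 diameter. Hung: its underside rests on the rack's plate, this point 10 over the plate, neck in the slot, the rest of both lids below the plate, the cover's collar top 11 under the plate (so the lids can rise a few mm in the slot). z: lid's axis, up.
- inner_seat (a point): (Sizes in mm.) On the inner lid's axis at its flange underside, 60 below the knob centre; level with the pot's rim when seated. Steel, about 0.25 kg. Flange 92 diameter, 4 thick; below it a tapered plug 10 deep, 75 to 60 diameter; above it a cone boss 30 to 22 diameter, 6 high, that centres the cover, then the neck and, from 50 to 70 up, the knob. z: axis, up.
- collar (a point): (Sizes in mm.) Centre of the outer cover's collar: upright tube 42 outside, 34 inside, 26 high, gripped across its outside. Aluminium, about 0.22 kg. Roof 112 diameter, 4 thick, its top 13 below this point; skirt edge 33 below. Rests loosely on the inner flange (then this point is 21 above inner_seat, knob top 49 above it); the knob passes through with 6 all round. z: axis, up.
- pot_mouth (a point): (Sizes in mm.) Centre of the open mouth of the steel firing pot, at rim height: round pot 92 outside, 80 inside diameter, 60 high, about 1.2 kg, standing loose on the bench, upright.
- spatula: (Sizes in mm.) Bystander: spatula with a handle, 200 long, lying on the bench. Leave alone.
- tongs: (Sizes in mm.) Bystander: steel scissor tongs, 180 long, lying on the bench. Leave alone.
- plug_ring: (Sizes in mm.) Bystander: white ceramic ring, 60 diameter, 12 high, lying on the bench. Leave alone.
There are look-alikes about, which are no part of the job. Leave any purple look-alike of the part that bears collar alone.

How it is judged:
On the way, in this order (a step that is already met when the one before it is completed fails the run):
1. the knob is out of the slot's open end, both lids still together (x of knob in the frame of rack below -0.045 m and height (world z) of knob above 0.1 m and distance between collar and inner_seat below 0.03 m), for 0.1 s.
2. the lids are seated on the pot together, the knob still held (distance between inner_seat and pot_mouth below 0.006 m and angle between inner_seat's own z axis and vertical below 0.07 rad and distance between collar and inner_seat below 0.027 m and contact force between the fingers and inner_lid above 0.5 N), for 0.1 s.
At the end, for the whole second after the job is handed in: Inner lid seated (within 6 mm of the mouth centre, level to 0.07 rad), pot upright; cover held still in the fingers within 45 mm sideways of the pot axis, level to 0.2 rad, collar centre over 103 mm above the rim, touching neither inner lid nor rack; fingers off the inner lid (distance between inner_seat and pot_mouth below 0.006 m and angle between inner_seat's own z axis and vertical below 0.07 rad and angle between pot_mouth's own z axis and vertical below 0.05 rad and height (world z) of pot_mouth below 0.065 m and z of collar in the frame of pot_mouth above 0.103 m and horizontal distance between collar and pot_mouth below 0.045 m and angle between collar's own z axis and vertical below 0.2 rad and contact force between the fingers and outer_cover above 0.5 N and contact force between each of outer_cover, the fingers and inner_lid below 0.05 N and contact force between outer_cover and rack below 0.05 N and linear speed of each of outer_cover, inner_lid below 0.03 m/s); the arm keeps its last pose, push and grip.
It fails at once if the cover parted from the inner lid while the inner lid was not seated on the pot (distance between collar and inner_seat above 0.036 m and distance between inner_seat and pot_mouth above 0.008 m).
It fails at once if the inner lid was tipped (angle between inner_seat's own z axis and vertical above 0.5 rad).
It fails at once if the pot was shifted by more than 20 mm (distance of pot_mouth from where it was at the start of the episode above 0.02 m).
It fails at once if a bystander was disturbed (moved more than 20 mm) (distance of any of spatula, tongs, plug_ring from where it was at the start of the episode above 0.02 m).
It also fails if it takes over 64 s, if anything falls off the work surface, if the arm or the gripper's body presses on something with over 40 N, if the wrist force passes 120 N, or if a joint passes its speed limit or range.

## Working session

There is one attempt and no reset: what is moved stays moved. The work goes in short steps, Python scripts to look and compute and a tool call to move; the robot and the scene stay as the last step left them, time stands still between calls to the robot, and variables do not carry over. Pictures are saved under pics/ and viewed, at most 10 in all, crops included, and the job is handed in when it is done.

Besides the shell and the picture viewer there is one more tool, called after "Emit:" by a JSON object that holds its "name" and its "arguments". servo_tool: Moves the arm, as the interface text tells. Its arguments: {"type":"object","properties":{"plan":{"type":"array","items":{"type":"array","items":{"type":"number"}}},"force":{"type":"number"}},"required":["plan"]}

```bash
mkdir -p pics; python3 - <<'E'
from workcell import bot
import cv2,numpy as np
print({k:np.round(v,3).tolist() for k,v in bot.observe().items()})
for n in("top","side"):
    f=bot.grab_frame(n); cv2.imwrite(f"pics/{n}0.png",f["frame"]); print(n,f["mtx"].round(1).tolist(),f["R"].round(4).tolist(),f["t"].round(4).tolist(), (-f["R"].T@f["t"]).round(3))
f=bot.grab_frame("wrist");print(np.round(f["T_tool_cam"],3).tolist(),f["mtx"].round(1).tolist())
E
```

```text
{'clock': 0.0, 'qpos': [1.219, 0.522, -0.036, 1.6, 0.021, 1.021, -0.113], 'qd': [0.0, 0.0, -0.002, -0.0, 0.001, -0.002, -0.001], 'joint_efforts': [0.0, -92.712, 1.98, -36.992, 0.018, 0.008, 0.0], 'position': [0.174, -0.6, 0.231], 'tool_rot': [-3.14, 0.0, 0.282], 'force': [-0.091, -0.214, -0.582], 'moment': [0.008, 0.072, 0.051], 'finger_force': 0.0, 'grip_width': 0.085}
top [[449.8, 0.0, 323.5], [0.0, 449.8, 236.4], [0.0, 0.0, 1.0]] [[0.0024, -0.9999, -0.0107], [-0.9872, -0.0006, -0.1593], [0.1593, 0.011, -0.9872]] [0.0038, 0.5419, 1.0224] [ 0.372 -0.007  1.096]
side [[516.9, 0.0, 326.0], [0.0, 516.9, 240.7], [0.0, 0.0, 1.0]] [[0.9176, -0.3974, 0.0008], [-0.2936, -0.6794, -0.6725], [0.2678, 0.6168, -0.7401]] [-0.4858, 0.2593, 1.0248] [ 0.248 -0.649  0.933]
[[-0.001, -0.954, -0.301, 0.078], [1.0, -0.001, -0.0, 0.001], [-0.0, -0.301, 0.954, -0.142], [0.0, 0.0, 0.0, 1.0]] [[360.9, 0.0, 316.9], [0.0, 360.9, 240.7], [0.0, 0.0, 1.0]]
```

View pics/top0.png

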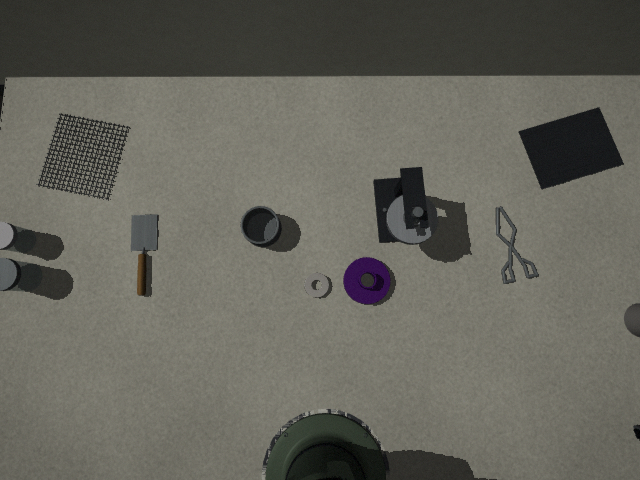

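View pics/side0.png

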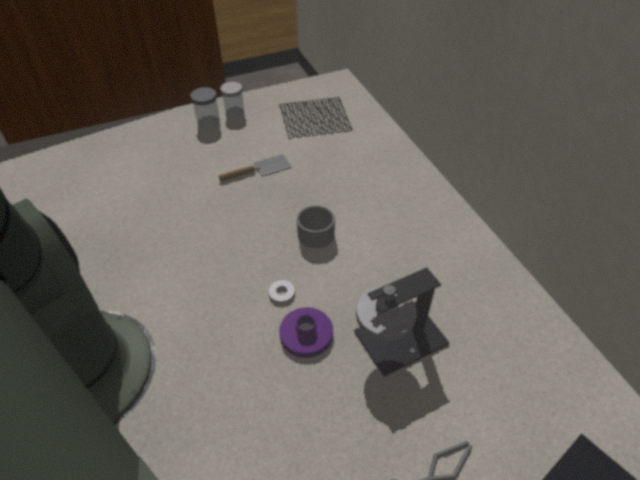

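The top view shows the rack plate at about (412,198), with the knob at (418,212) and the grey lid beneath at (408,218). The pot mouth is at (261,226), the ring at (317,285), the spatula at (145,250) and the tongs at (515,245). There are two candidates for the double lid: the grey lid hanging in the rack at (418,212), and the purple lid on the bench at (368,281). The grey one fits, because it hangs in the slot and the purple one is the look-alike to leave alone. I'll confirm that in a crop while measuring.

```bash
cat > h.py <<'E'
import cv2,numpy as np
from workcell import bot
from scipy.spatial.transform import Rotation as Ro
def cast(f,uv,z):
    if "R" in f: R,t=f["R"],f["t"]
    else: R,t=f["Rw"],f["tw"]
    d=R.T@np.linalg.inv(f["mtx"])@np.array([uv[0],uv[1],1.]); c=-R.T@t
    return c+d*(z-c[2])/d[2]
def proj(f,X):
    R,t=(f["R"],f["t"]) if "R" in f else (f["Rw"],f["tw"])
    p=f["mtx"]@(R@np.asarray(X)+t); return p[:2]/p[2]
def wrist():
    s=bot.observe(); f=bot.grab_frame("wrist")
    T=np.eye(4); T[:3,:3]=Ro.from_euler("xyz",s["tool_rot"]).as_matrix(); T[:3,3]=s["position"]
    W=T@f["T_tool_cam"]; f["Rw"]=W[:3,:3].T; f["tw"]=-W[:3,:3].T@W[:3,3]; return s,f
E
python3 - <<'E'
from h import *
T=bot.grab_frame("top");S=bot.grab_frame("side")
a=cv2.resize(T["frame"][150:310,340:480],None,fx=3.5,fy=3.5,interpolation=cv2.INTER_CUBIC)
b=cv2.resize(S["frame"][255:380,330:460],(int(130*4.4),560)[::1] if 0 else (400,385),interpolation=cv2.INTER_CUBIC)
a=a[:560,:400] if 0 else cv2.resize(a,(400,457))
c=np.zeros((460,800,3),np.uint8);c[:457,:400]=a;c[:385,400:]=b
c=cv2.convertScaleAbs(c,alpha=2.2);cv2.imwrite("pics/c1.png",c)
print("knob top",cast(T,(418,212),.2),"side knob",cast(S,(389,292),.2))
print("pot",cast(T,(261,224),.06),cast(S,(316,222),.06))
print("plate far",cast(T,(412,168),.18),"near",cast(T,(416,235),.18))
for n,p in dict(purple=(368,281),ring=(317,285)).items(): print(n,cast(T,p,.02))
E
```

```text
knob top [ 0.56689556 -0.18876572  0.2       ] side knob [ 0.56602103 -0.19378357  0.2       ]
pot [0.56856303 0.15127144 0.06      ] [0.56544687 0.14270753 0.06      ]
plate far [ 0.66608953 -0.1831363   0.18      ] near [ 0.52286354 -0.1872152   0.18      ]
purple [ 0.43811137 -0.10125588  0.02      ]
ring [0.42840603 0.02019401 0.02      ]
```

View pics/c1.png

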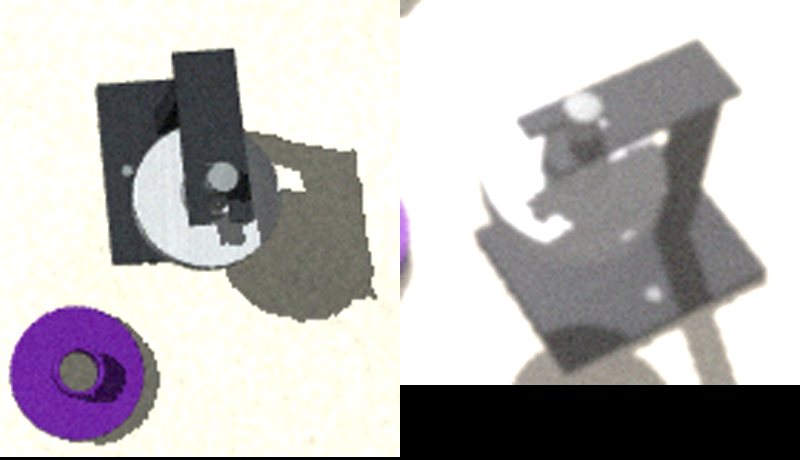

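The crop confirms it: the grey double lid hangs in the rack's fork, with its knob at crop (222,177), which is top image (418,212). The slot's open end faces image-down (world -x). The purple lid on the bench is the look-alike. I'll move above the knob with the tool yawed so the fingers close along the slot.

```bash
cat >> h.py <<'E'
def go(p,yaw):
    "row (cm, deg) from the present pose to tool-down pose p,yaw"
    s=bot.observe(); R=Ro.from_euler("xyz",s["tool_rot"]); G=Ro.from_euler("xyz",[np.pi,0,yaw])
    print("row",(R.inv().apply(np.array(p)-s["position"])*100).round(2),(R.inv()*G).as_rotvec(degrees=True).round(2),"at",np.round(s["position"],4),np.round(s["tool_rot"],4),"w",round(s["grip_width"],4),"t",round(s["clock"],2))
E
python3 - <<'E'
from h import *
T=bot.grab_frame("top")
k=lambda u,v:(340+u/2.857,150+v/2.857)
a=cast(T,k(202.5,50),.18);b=cast(T,k(221,222.5),.18);print(a,b,np.degrees(np.arctan2(*(a-b)[[1,0]])))
go([.567,-.16,.30],np.pi/2)
E
```

```text
[ 0.66718554 -0.18080685  0.18      ] [ 0.53775929 -0.1904545   0.18      ] 4.263040413674896
row [ 50.01 -31.36  -6.88] [-2.000e-02 -1.000e-02 -7.385e+01] at [ 0.1738 -0.6002  0.2311] [-3.1412 -0.      0.2818] w 0.0854 t 0.3
```

Emit:
{"name": "servo_tool", "arguments": {"plan": [[8.54,50,-31.4,-6.9,0,0,-78],[8.54,50,-31.4,-6.9,0,0,-78],[8.54,50,-31.4,-6.9,0,0,-78],[8.54,50,-31.4,-6.9,0,0,-78],[8.54,50,-31.4,-6.9,0,0,-78],[8.54,50,-31.4,-6.9,0,0,-78],[8.54,50,-31.4,-6.9,0,0,-78],[8.54,50,-31.4,-6.9,0,0,-78],[8.54,50,-31.4,-6.9,0,0,-78],[8.54,50,-31.4,-6.9,0,0,-78]]}}

```text
clock: 1.3
position: [0.5053, -0.2282, 0.2898]
tool_rot: [3.141, 0.0, 1.649]
force: [0.3, -2.0, 0.5]
grip_width: 0.0851
finger_force: 0.0
```

Emit:
{"name": "servo_tool", "arguments": {"plan": [[8.54,6.3,6.7,-1,0,0,0],[8.54,6.3,6.7,-1,0,0,0],[8.54,6.3,6.7,-1,0,0,0],[8.54,6.3,6.7,-1,0,0,0],[8.54,6.3,6.7,-1,0,0,0]]}}

```text
clock: 1.8
position: [0.566, -0.163, 0.2991]
tool_rot: [-3.141, 0.0, 1.642]
force: [-1.1, 0.1, 0.4]
grip_width: 0.0852
finger_force: 0.0
```

```bash
python3 - <<'E'
from h import *
s,f=wrist();print(s["position"],s["tool_rot"],s["qpos"].round(2) if hasattr(s["qpos"],"round") else s["qpos"])
cv2.imwrite("pics/w1.png",cv2.convertScaleAbs(f["frame"],alpha=2))
print(proj(f,[.567,-.19,.2]))
E
```

```text
[ 0.56600468 -0.16303649  0.29914445] [-3.14097284e+00  3.99319322e-04  1.64191887e+00] [ 0.53  0.44 -0.5   1.6   0.22  1.17  0.05]
[314.9011599  275.83309017]
```

View pics/w1.png

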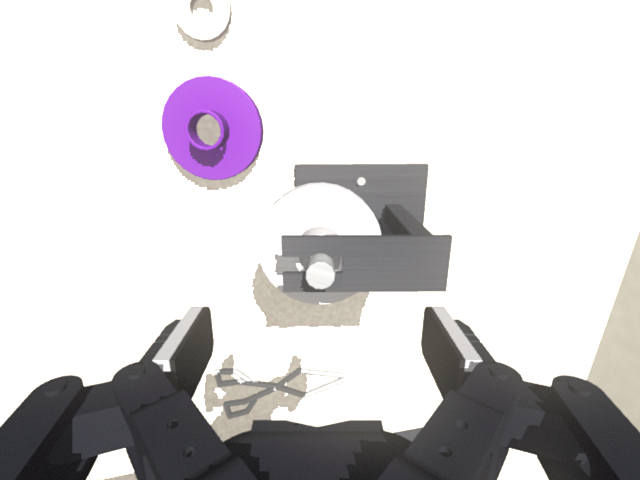

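The wrist view shows the knob top at about (320,275) and the plate level in the image, with its corners near (282,236), (448,236), (450,292) and (283,292). I'll refine these numbers by masking.

```bash
python3 - <<'E'
from h import *
f0=cv2.imread("pics/w1.png")
s,f=wrist(); g=cv2.cvtColor(cv2.convertScaleAbs(f["frame"],alpha=2),cv2.COLOR_BGR2GRAY)
# knob top: brightest disc
r=g[255:300,298:345]; m=(r>190).astype(np.uint8)
c=max(cv2.findContours(m,0,1)[0],key=cv2.contourArea);(x,y),(w,h),a=cv2.fitEllipse(c);print("knob px",x+298,y+255,w,h)
k=cast(f,(x+298,y+255),.2);print("knob",k)
# plate edges: upper/lower boundary rows at columns right of the knob
up=[];lo=[]
for u in range(355,446,3):
    if u<355: continue
    col=g[:,u].astype(int)
    l=270
    while col[l]<110:l+=1
    lo.append((u,l))
print("rows",lo[0],lo[-1]); 
vx,vy,x0,y0=cv2.fitLine(np.array(lo,np.float32),cv2.DIST_HUBER,0,.01,.01).ravel()
P=[cast(f,(u,y0+vy/vx*(u-x0)),.18) for u in(355,440)];d=P[1]-P[0];print("edge",P,np.degrees(np.arctan2(d[1],d[0])))
th=np.arctan2(d[1],d[0]); n=np.array([-np.sin(th),np.cos(th)]);print("knob off plate centreline mm",1000*(n@(k-P[0])[:2]-.023))
for q in((282,236),(283,292),(448,236),(450,292)):print(cast(f,q,.18))
S=bot.grab_frame("side");print(proj(S,k),proj(bot.grab_frame("top"),k))
go([k[0],k[1],.23],th+np.pi/2)
E
```

```text
knob px 320.3534240722656 272.47919845581055 27.10230255126953 32.27721405029297
knob [ 0.57066315 -0.18733368  0.2       ]
rows (355, 270) (445, 270)
edge [array([ 0.59831114, -0.1917117 ,  0.18      ]), array([ 0.66455683, -0.1871482 ,  0.18      ])] 3.940741365945016
knob off plate centreline mm -16.73223557558389
[ 0.54034205 -0.16790144  0.18      ]
[ 0.54299945 -0.21444286  0.18      ]
[ 0.66582155 -0.15924112  0.18      ]
[ 0.67576869 -0.20530847  0.18      ]
[389.59969731 288.45761772] [417.23589847 210.18517281]
row [-2.46  0.28  6.94] [-0.    0.02  0.12] at [ 0.5661 -0.163   0.2994] [-3.1415e+00  3.0000e-04  1.6416e+00] w 0.0851 t 2.0
```

Emit:
{"name": "servo_tool", "arguments": {"plan": [[8.54,-2.6,0.1,5,0,0,0],[8.54,-2.6,0.1,7,0,0,0],[8.54,-2.6,0.1,9,0,0,0],[8.54,-2.6,0.1,10.6,0,0,0],[8.54,-2.6,0.1,11.6,0,0,0],[8.54,-2.6,0.1,11.6,0,0,0],[8.54,-2.6,0.1,11.6,0,0,0]]}}

```text
clock: 2.7
position: [0.5697, -0.1881, 0.184]
tool_rot: [3.141, 0.0, 1.643]
force: [-0.2, 0.6, 0.5]
grip_width: 0.0852
finger_force: 0.0
```

```bash
python3 - <<'E'
from h import *
s,f=wrist()
cv2.imwrite("pics/w2.png",cv2.convertScaleAbs(f["frame"],alpha=1.6))
print(s["force"])
go([.569,-.189,.183],1.6416)
E
```

```text
[-0.21955534  0.58732819  0.54683003]
row [-0.09 -0.09  0.12] [0.06 0.02 0.08] at [ 0.5699 -0.1881  0.1842] [3.1405e+00 4.0000e-04 1.6430e+00] w 0.0854 t 2.75
```

View pics/w2.png

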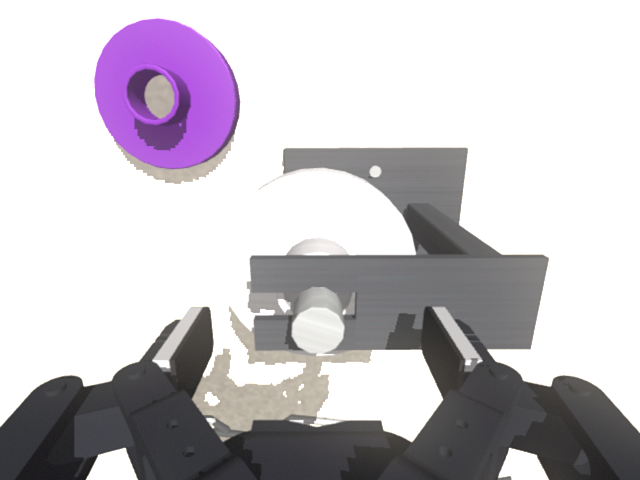

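The knob top at (318,330) sits between the pads, about 1–2 mm from the TCP axis. I'll close on it.

Emit:
{"name": "servo_tool", "arguments": {"plan": [[1.5,0,0.1,0.05,0,0,0],[1.5,0,0.1,0.05,0,0,0],[1.5,0,0.1,0.05,0,0,0],[1.5,0,0.1,0.05,0,0,0],[1.5,0,0.1,0.05,0,0,0],[1.5,0,0.1,0.05,0,0,0],[1.5,0,0.1,0.05,0,0,0],[1.5,0,0.1,0.05,0,0,0]], "force": 50}}

```text
clock: 3.55
position: [0.5706, -0.1878, 0.1832]
tool_rot: [3.141, 0.0, 1.643]
force: [-2.9, -0.9, 5.6]
grip_width: 0.0197
finger_force: 48.7
```

Emit:
{"name": "servo_tool", "arguments": {"plan": [[1.5,0,0,-0.15,0,0,0],[1.5,0,0,-0.3,0,0,0],[1.5,0,0,-0.4,0,0,0],[1.5,0,0,-0.4,0,0,0]]}}

```text
clock: 3.95
position: [0.5704, -0.1878, 0.1868]
tool_rot: [-3.141, -0.0, 1.643]
force: [0.7, 0.9, -5.2]
grip_width: 0.02
finger_force: 49.0
```

```bash
python3 - <<'E'
from h import *
s,f=wrist()
b=cv2.resize(bot.grab_frame("side")["frame"][240:380,320:460],(480,480),interpolation=cv2.INTER_CUBIC)
c=np.zeros((480,800,3),np.uint8);c[:,:320]=f["frame"][:,160:480];c[:,320:]=b
cv2.imwrite("pics/w3.png",cv2.convertScaleAbs(c,alpha=2))
print(s["position"],s["force"],s["moment"],s["finger_force"],s["grip_width"])
E
```

```text
[ 0.57038441 -0.18783202  0.18678198] [ 0.69782161  0.90931649 -5.16837426] [-0.01858458 -0.00932727  0.02947682] 49.002721309661865 0.019969084315547073
```

View pics/w3.png

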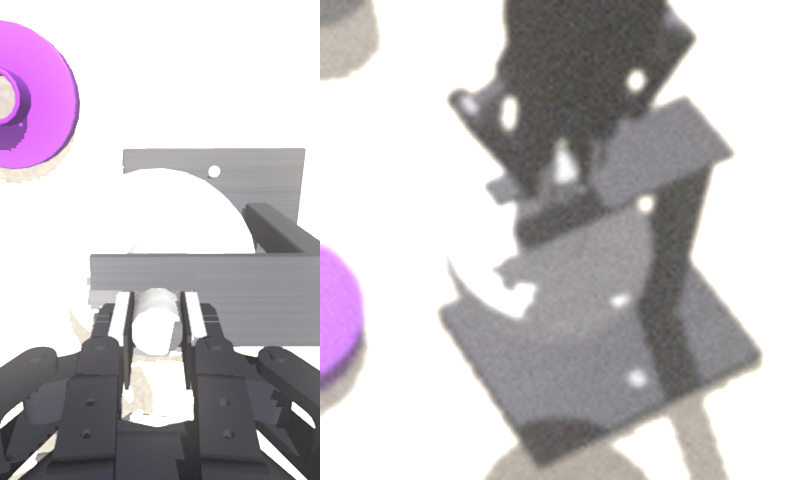

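The wrist crop shows the pads holding the knob, and about 5 N of weight is on the wrist, so both lids are lifted. Next I slide them out along the slot (tool -y).

Emit:
{"name": "servo_tool", "arguments": {"plan": [[1.5,0,-1,0,0,0,0],[1.5,0,-2,0,0,0,0],[1.5,0,-3,0,0,0,0],[1.5,0,-4,0,0,0,0],[1.5,0,-5,0,0,0,0],[1.5,0,-6,0,0,0,0],[1.5,0,-7,0,0,0,0],[1.5,0,-7.5,0,0,0,0],[1.5,0,-7.5,0,0,0,0],[1.5,0,-7.5,0,0,0,0]]}}

```text
clock: 5.05
position: [0.496, -0.1932, 0.187]
tool_rot: [3.141, 0.0, 1.643]
force: [0.1, 0.8, -6.2]
grip_width: 0.0199
finger_force: 49.2
```

```bash
python3 - <<'E'
from h import *
T=bot.grab_frame("top");S=bot.grab_frame("side")
for n,F,box in(("T",T,(200,255,235,290)),("S",S,(195,255,285,345))):
    y0,y1,x0,x1=box; g=cv2.cvtColor(F["frame"][y0:y1,x0:x1],cv2.COLOR_BGR2GRAY)
    # dark interior+rim vs pale bench
    m=(g<75).astype(np.uint8); print(n,m.sum(),g.min(),g.max())
    cv2.imwrite(f"pics/pot{n}.png",cv2.resize(F["frame"][y0:y1,x0:x1],(400,400),interpolation=cv2.INTER_CUBIC))
a=cv2.imread("pics/potT.png");b=cv2.imread("pics/potS.png");cv2.imwrite("pics/pot.png",cv2.convertScaleAbs(np.hstack([a,b]),alpha=2))
s=bot.observe();print(s["position"],s["force"])
E
```

```text
T 1380 17 155
S 2010 32 184
[ 0.49606353 -0.19310894  0.18683183] [ 0.18629707 -0.17855191 -5.72851795]
```

View pics/pot.png

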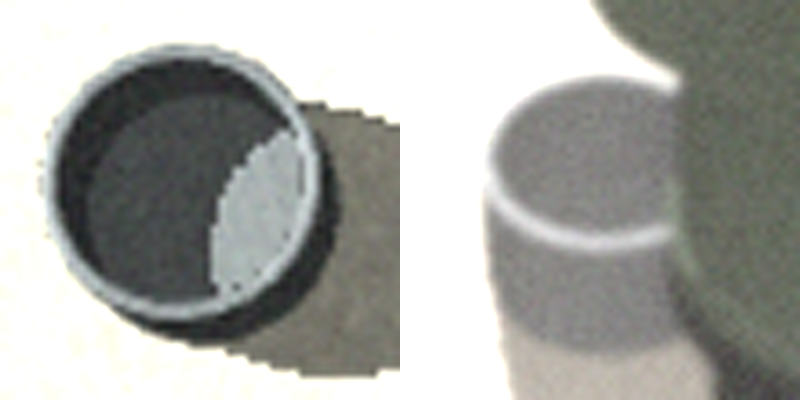

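The pot rim in the crop is centred at about (182,181), which is top image (259.7,224.4). In the side view its left edge is at u≈297.7 and its vertical centre at v≈219.5.

```bash
python3 - <<'E'
from h import *
T=bot.grab_frame("top");S=bot.grab_frame("side")
p=cast(T,(259.7,224.4),.06);print("pot top",p)
t=np.linspace(0,6.283,90)
for q in(p,p+[0,-.004,0],p+[-.003,-.002,0]):
    e=np.array([proj(S,q+.046*np.array([np.cos(a),np.sin(a),0])) for a in t]);print(q,"side: left",e[:,0].min()," v",e[:,1].min(),e[:,1].max())
s,f=wrist();k=cast(f,(317,330),.204);print("knob-tcp",k-s["position"])
go([p[0],p[1],.24],np.pi/2)
E
```

```text
pot top [0.56760718 0.15430266 0.06      ]
[0.56760718 0.15430266 0.06      ] side: left 295.5744512779937  v 205.1000622140344 232.66839788484614
[0.56760718 0.15030266 0.06      ] side: left 296.18420926297404  v 206.14865367356694 233.82826199617668
[0.56460718 0.15230266 0.06      ] side: left 294.69744160304225  v 205.96384125598135 233.6239104449186
knob-tcp [ 0.00047659 -0.00020873  0.01724955]
row [34.13  9.67 -5.32] [ 0.   -0.01  4.16] at [ 0.4959 -0.1931  0.1868] [ 3.1415e+00 -2.0000e-04  1.6434e+00] w 0.0196 t 5.3
```

Emit:
{"name": "servo_tool", "arguments": {"plan": [[1.5,2,0.4,-1.5,0,0,0],[1.5,5,1.5,-2.5,0,0,0],[1.5,8.5,3,-3.3,0,0,0],[1.5,12,4.3,-3.3,0,0,0],[1.5,15.5,5.6,-3.3,0,0,0],[1.5,18.5,6.8,-3.3,0,0,0],[1.5,21.5,7.8,-3.3,0,0,0],[1.5,23.5,8.5,-3.3,0,0,0],[1.5,24.7,8.9,-3.3,0,0,0],[1.5,24.7,8.9,-3.3,0,0,0]]}}

```text
clock: 6.3
position: [0.5666, 0.0616, 0.22]
tool_rot: [3.141, -0.001, 1.646]
force: [-0.2, -1.4, -4.2]
grip_width: 0.0197
finger_force: 49.7
```

```bash
python3 - <<'E'
from h import *
s,f=wrist();cv2.imwrite("pics/w4.png",cv2.convertScaleAbs(f["frame"],alpha=2))
np.savez("w4.npz",mtx=f["mtx"],Rw=f["Rw"],tw=f["tw"])
print(s["position"],s["force"],proj(f,[.5675,.152,.06]))
E
```

```text
[0.56662353 0.06155533 0.21999952] [-0.17830975 -1.41679505 -4.21357704] [325.46243938 108.06501532]
```

View pics/w4.png

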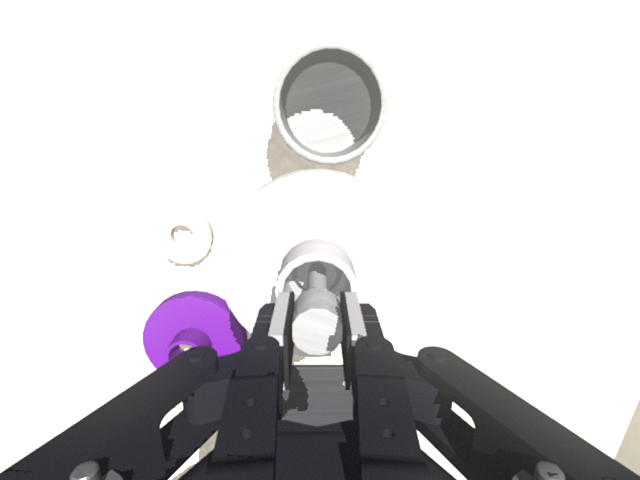

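The wrist view shows the pot rim centred at about (330,104.5). The lids hang level, with the collar around the knob at (316,285).

```bash
python3 - <<'E'
from h import *
f=dict(np.load("w4.npz"))
p=cast(f,(330,104.5),.06)
e=np.array([proj(f,p+.046*np.array([np.cos(a),np.sin(a),0])) for a in np.linspace(0,6.28,90)]);print(p,e.min(0),e.max(0))
k=cast(f,(317,330),.237);print("knob",k)
go([.5685,.1515,.18],1.6434)
E
```

```text
[0.57084221 0.15488301 0.06      ] [271.36256028  38.76847115] [388.66353677 164.09765037]
knob [0.56710935 0.06118278 0.237     ]
row [9.13 0.87 3.99] [-0.01  0.01  0.03] at [0.5665 0.0598 0.2199] [-3.1414e+00  1.0000e-04  1.6440e+00] w 0.0199 t 6.35
```

Emit:
{"name": "servo_tool", "arguments": {"plan": [[1.5,2,0.2,0,0,0,0],[1.5,5,0.5,0,0,0,0],[1.5,7.5,0.8,1,0,0,0],[1.5,9,0.9,3,0,0,0],[1.5,9.3,0.9,5,0,0,0],[1.5,9.3,0.9,6.5,0,0,0],[1.5,9.3,0.9,7.5,0,0,0],[1.5,9.3,0.9,8.3,0,0,0],[1.5,9.3,0.9,8.8,0,0,0],[1.5,9.3,0.9,8.8,0,0,0]]}}

```text
clock: 7.35
position: [0.5688, 0.1525, 0.1316]
tool_rot: [-3.141, 0.0, 1.643]
force: [0.5, -0.6, -5.3]
grip_width: 0.0196
finger_force: 49.6
```

```bash
python3 - <<'E'
from h import *
s=bot.observe();print(s["force"],s["moment"])
go([.569,.153,.1132],1.6434)
E
```

```text
[ 0.46872204 -0.64397473 -5.25510102] [ 0.01252035 -0.0099466   0.03456761]
row [0.05 0.02 1.84] [-0.02  0.01 -0.04] at [0.5688 0.1525 0.1316] [-3.1412e+00  2.0000e-04  1.6427e+00] w 0.0196 t 7.35
```

Emit:
{"name": "servo_tool", "arguments": {"plan": [[1.5,0,0,0.3,0,0,0],[1.5,0,0,0.6,0,0,0],[1.5,0,0,0.9,0,0,0],[1.5,0,0,1.2,0,0,0],[1.5,0,0,1.4,0,0,0],[1.5,0,0,1.4,0,0,0]]}}

```text
clock: 7.95
position: [0.5687, 0.1529, 0.1175]
tool_rot: [-3.141, 0.0, 1.643]
force: [-1.0, -0.7, -4.6]
grip_width: 0.0198
finger_force: 49.6
```

Emit:
{"name": "servo_tool", "arguments": {"plan": [[1.5,0,0,0.1,0,0,0],[1.5,0,0,0.2,0,0,0],[1.5,0,0,0.3,0,0,0],[1.5,0,0,0.4,0,0,0],[1.5,0,0,0.45,0,0,0],[1.5,0,0,0.45,0,0,0],[1.5,0,0,0.45,0,0,0]]}}

```text
clock: 8.65
position: [0.5693, 0.1536, 0.1139]
tool_rot: [3.14, -0.001, 1.643]
force: [0.2, 3.9, 5.8]
grip_width: 0.0202
finger_force: 50.8
```

Emit:
{"name": "servo_tool", "arguments": {"plan": [[1.5,0.1,0,-0.05,0,0,0],[1.5,0.15,0,-0.05,0,0,0],[1.5,0.15,0,0,0,0,0],[1.5,0.15,0,0.05,0,0,0],[1.5,0.15,0,0.05,0,0,0]]}}

```text
clock: 9.15
position: [0.5687, 0.1541, 0.1133]
tool_rot: [3.142, 0.001, 1.643]
force: [-3.7, -1.4, 11.0]
grip_width: 0.0197
finger_force: 51.5
```

```bash
python3 - <<'E'
from h import *
s,f=wrist();print(s["position"],s["force"],s["moment"])
t=bot.grab_frame("top")["frame"][190:260,225:295];b=bot.grab_frame("side")["frame"][170:260,270:360]
r=lambda i:cv2.resize(i,(270,270),interpolation=cv2.INTER_CUBIC)
c=np.zeros((540,800,3),np.uint8);c[:270,:270]=r(t);c[270:,:270]=r(b);c[:397,270:]=cv2.resize(f["frame"],(530,397))
cv2.imwrite("pics/w5.png",cv2.convertScaleAbs(c,alpha=1.6))
E
```

```text
[0.56870842 0.15413123 0.11330473] [-3.68881492 -1.38666688 10.96846216] [-0.24508249  0.77808938  0.03111213]
```

View pics/w5.png

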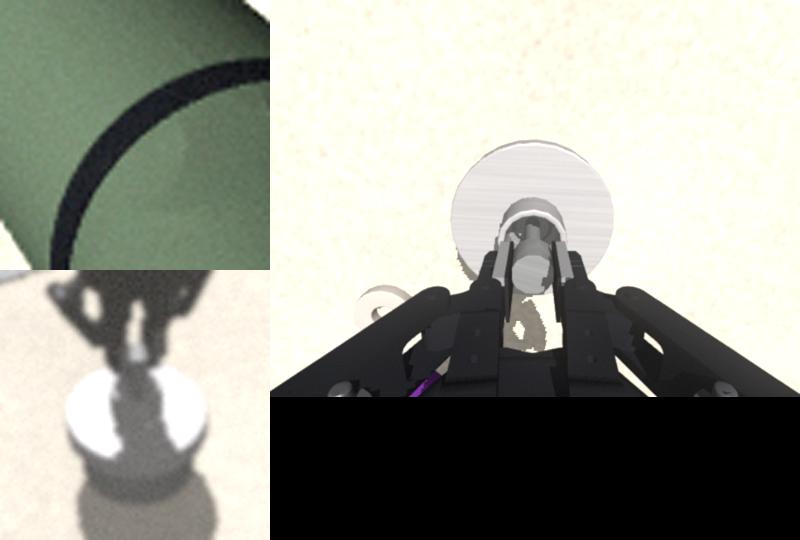

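The views show the lids flat on the pot. TCP z is 0.1133, which puts the knob at about 0.120, and the net push is about 11 N, so they are seated. I'll ease the push off, then let go.

Emit:
{"name": "servo_tool", "arguments": {"plan": [[1.5,0,0,-0.05,0,0,0],[1.5,0,0,-0.05,0,0,0],[8.5,0,0,-0.05,0,0,0],[8.5,0,0,-0.05,0,0,0],[8.5,0,0,-0.05,0,0,0],[8.5,0,0,-0.05,0,0,0],[8.5,0,0,-0.05,0,0,0],[8.5,0,0,-0.05,0,0,0],[8.5,0,0,-0.05,0,0,0]]}}

```text
clock: 10.2
position: [0.5687, 0.1545, 0.1134]
tool_rot: [3.142, -0.0, 1.643]
force: [-0.1, -0.2, -0.1]
grip_width: 0.0849
finger_force: 0.0
```

```bash
python3 - <<'E'
from h import *
s,f=wrist()
cv2.imwrite("pics/w6.png",cv2.convertScaleAbs(f["frame"],alpha=1.6)[100:480])
print(s["position"],s["force"],s["grip_width"])
for z in(.13,.094):print(z,proj(f,[s["position"][0],s["position"][1],z]))
E
```

```text
[0.56874136 0.15447488 0.11335766] [-0.14842123 -0.20397012 -0.13812935] 0.08486363417205771
0.13 [315.83199943 328.64624558]
0.094 [315.9095451  289.44885203]
```

View pics/w6.png

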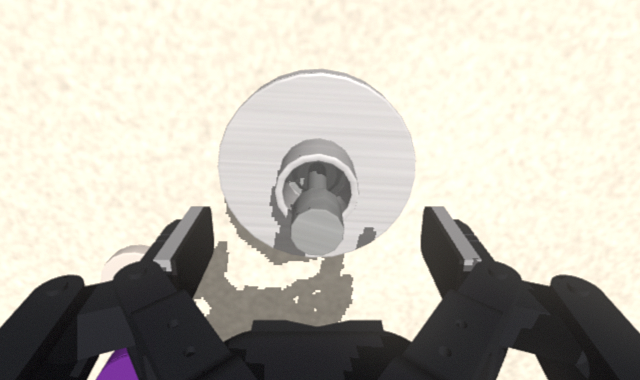

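The knob is free, with its top at about (318,331). The collar rim is centred at about (317,292), within 1 mm of the tool axis. I'll lower around the collar and grip it.

Emit:
{"name": "servo_tool", "arguments": {"plan": [[8.5,0,0,1,0,0,0],[8.5,0,0,2,0,0,0],[8.5,0,0,3,0,0,0],[8.5,0,0,3.8,0,0,0],[8.5,0,0,4.2,0,0,0],[8.5,0,0,4.2,0,0,0],[8.5,0,0,4.2,0,0,0]]}}

```text
clock: 10.95
position: [0.5688, 0.1546, 0.0714]
tool_rot: [3.142, -0.0, 1.643]
force: [1.0, -0.9, -0.3]
grip_width: 0.0849
finger_force: 0.0
```

Emit:
{"name": "servo_tool", "arguments": {"plan": [[3.5,0,0,0,0,0,0],[3.5,0,0,0,0,0,0],[3.5,0,0,0,0,0,0],[3.5,0,0,0,0,0,0],[3.5,0,0,0,0,0,0],[3.5,0,0,0,0,0,0],[3.5,0,0,0,0,0,0]], "force": 40}}

```text
clock: 11.65
position: [0.5688, 0.1545, 0.0718]
tool_rot: [3.141, 0.0, 1.643]
force: [-0.9, -0.0, 7.3]
grip_width: 0.041
finger_force: 39.5
```

Emit:
{"name": "servo_tool", "arguments": {"plan": [[3.5,0,0,-0.2,0,0,0],[3.5,0,0,-0.5,0,0,0],[3.5,0,0,-1,0,0,0],[3.5,0,0,-1.5,0,0,0],[3.5,0,0,-2,0,0,0],[3.5,0,0,-2.5,0,0,0],[3.5,0,0,-3,0,0,0],[3.5,0,0,-3.5,0,0,0],[3.5,0,0,-4,0,0,0],[3.5,0,0,-4.5,0,0,0]]}}

```text
clock: 12.65
position: [0.5687, 0.1544, 0.1168]
tool_rot: [3.142, -0.0, 1.643]
force: [-0.4, -0.2, -2.8]
grip_width: 0.0412
finger_force: 40.7
```

Emit:
{"name": "servo_tool", "arguments": {"plan": [[3.5,0,0,-0.7,0,0,0],[3.5,0,0,-1.5,0,0,0],[3.5,0,0,-2.3,0,0,0],[3.5,0,0,-3.1,0,0,0],[3.5,0,0,-3.9,0,0,0],[3.5,0,0,-4.7,0,0,0],[3.5,0,0,-5.3,0,0,0],[3.5,0,0,-5.7,0,0,0],[3.5,0,0,-5.7,0,0,0],[3.5,0,0,-5.7,0,0,0]]}}

```text
clock: 13.65
position: [0.5686, 0.1544, 0.1732]
tool_rot: [-3.141, 0.0, 1.643]
force: [0.2, -0.7, -2.8]
grip_width: 0.041
finger_force: 40.7
```

```bash
python3 - <<'E'
from h import *
s,f=wrist();print(s["position"],s["force"],s["grip_width"],s["finger_force"])
b=bot.grab_frame("side")["frame"][130:260,250:380]
c=np.zeros((400,800,3),np.uint8);c[:,:400]=cv2.resize(b,(400,400),interpolation=cv2.INTER_CUBIC);c[:300,400:]=cv2.resize(f["frame"],(400,300))
cv2.imwrite("pics/end.png",cv2.convertScaleAbs(c,alpha=1.7))
E
```

```text
[0.56862969 0.15437289 0.1731651 ] [ 0.18610868 -0.71192378 -2.79556418] 0.04102937249805987 40.720288502052426
```

The wrist carries about 2.8 N, which matches the cover alone, since both lids read about 5 N. It has risen 101 mm, so the collar is about 122 mm above the rim. Handing in.

```bash
python3 -c "
from workcell import bot
print(bot.job_done())"
```

```text
the job is handed in; nothing more can be done
None
```

The job is handed in at about 14 s of the 64 s allowed: the inner lid is seated on the pot and the cover is held level about 122 mm above the rim, judging by wrist force and TCP height because my 10 pictures were used up before the lift.

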